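Reset the tripped breaker on the bench power box

ROBOT

A 6-joint arm with a two-finger parallel gripper is mounted at the origin on a cart in front of the work surface, level with it; the furniture and walls round the work are solid. World frame = base frame: x ahead of the robot, y to its left, z up, the work surface at z = 0. Lengths are in mm, angles in rad, forces in N, time in s.
With the tool pointing down it reaches from about 350 to 850 mm from the base axis. Payload 8.1 kg.
Tool frame: the origin (TCP) lies between the finger pads; the fingertips stand ahead of it and the grasp point (between the pads) lies 5 mm behind it (manip.tips_ahead is the z of the fingertips in the tool frame, in mm); z points along the fingers, y is the line along which they close (so a half turn about z gives the same grasp; the last joint's range is limited). The gripper opens to 85 mm and grips with 20 to 120 N. Pads are 22 mm wide; open, the fingers measure 114 mm over their backs; the gripper's body (76 mm by 85 mm) begins 54 mm behind the grasp point. The pads swing forward as they close: fully open they stand 13 mm farther back than shut.
Start: joints at [-1.428, 0.13, 1.488, -0, 1.523, -0.085], TCP at [135.521, -584.499, 225.192] pointing down, gripper open.
Joint ranges: [-2.96, 2.96], [-0.89, 2.26], [0.02, 2.5], [-1.34, 4.48], [0, 2.73], [-2.66, 2.66]. Speed limits (rad/s): [2.39, 2.39, 2.79, 3.14, 3.14, 3.14].

INTERFACE

Orientations are given as a rotation vector (axis times angle).
In Python, from plant import manip, viewer gives the robot as it stands.
- The arm moves only by the shell command python3 -m crank 'ROWS' [OPENING] [FORCE]. ROWS is JSON, one flat list of numbers, 4 for each row, row after row: the shift along the tool's x, y, z in cm, then the turn about the tool's z in rad. In form: [x, y, z, yaw, x, y, z, yaw, ...]. A call has 1 to 8 rows; each row shifts and turns the commanded pose from where the row before left it, along the tool's axes as they then stand; what a row does not reach is not made up. A row lasts 1/10 s, in which the tool goes at most 50 mm and 8.59 degrees, less where a joint would pass 70% of its speed; a pose out of reach is approached as far as the arm can. A call is refused whole if a number of a shift passes 5 or a number of a turn 0.15, either way. A call with a gripper value outside its range is refused whole. OPENING is the finger opening in cm, from 0 to 8.54, set as the call begins (- or left out, the last holds). The fingers move at their own pace and stop on an object; FORCE is the grip in N (left out, the last holds). Time passes only in rows, so rows that do not move let the fingers close. It gives the time, the measured TCP pose, the force, the opening and the grip force at its end, in the units of the state.
- manip.observe(): the state, without advancing time (a new reading comes with each control period).
- viewer.capture(name): name is "scene" or "top" or "wrist"; returns a dict with "img" (384x512x3 uint8, blue, green, red), "fov_y" (degrees; the focal length in pixels is half the picture's height over the tangent of half this angle, whatever the lens; pixels are square), "cx", "cy" (the principal point, pixels), "dist_coeffs" ([k1, k2, p1, p2, k3] as OpenCV has them; the pictures are not rectified), "eye" and "orientation" of the camera in the world. Camera axes: x right, y down, z forward; pixel columns grow to the right and rows downward; lengths in mm; the calibration is good to about 2 mm. A picture is of the moment at which its call begins. There is no depth.
- manip.hand_in(): hands the job in; it is judged then, once.
Trained networks look in the newest picture that a camera, given by its name, has taken for a name from the list of things; names that differ only in an ending like _2 or _b are one class to them, and where a whole thing is asked for, a point or a joint stands for the part that bears it (a point fixed in the world has none). Each returns a list of dicts, best first, with "score" (0 to 1); they miss things now and then, are a little off and sometimes report something else, mostly with a low value. They report only what shows in the picture. A call takes as long as a camera call.
- viewer.masks_of(query, camera): "pixels" (384x512 bool, what is visible of it) and "centre" ([column, row] in pixels, amid what is visible of it).
- viewer.mark_of(query, camera): "centre" ([column, row] in pixels: a listed point, or the origin of a listed thing).
The state is a dict: "clock": time; "joint_pos": joint angles; "joint_vel": joint speeds; "joint_efforts": joint torques, N m; "eef_pos": TCP position; "ee_rot": TCP orientation; "ft_force": force on the tool from outside, world axes, zero at the start; "ft_torque": the same for the moment, N m; "width": finger opening in mm; "gripper_force": force on a finger pad.
Only numpy, scipy, OpenCV 4.12 (cv2) and the standard library are available. Lean on these libraries where they do the work, as an engineer would, in place of code of your own. Each camera call takes 0.05 s, during which the arm holds its last target. There are 200 camera calls.

TASK

One of the three breakers on the bench power box has tripped: its lever stands about half-way, neither on nor off. Reset it: first push that lever fully off, towards the robot, until it stops, then throw it fully on, away from the robot, until it stops. Leave the other two breakers just as they are, one on and one off.

Things in the scene. Friction and masses are not known exactly. Their poses are not given: they have to be found in the camera images.
- tripped_lever (a joint): white toggle paddle of the tripped breaker, 20 mm wide, 9 mm thick (end cap 22 by 11 mm), end 48 mm from its hinge. Value in rad: 0 = fully OFF (leans 0.6 rad from vertical towards the robot), 0.6 = upright, 1.2 = fully ON (leans 0.6 rad away). Starts near the middle. No spring: friction of about 3 N at the paddle keeps it where it is left; hard stops at 0 and 1.2.
- tripped_pivot (a point): hinge axis of the tripped lever, mid-width, 63 mm above the bench. x points from OFF to ON, away from the robot (box turned up to 0.35 rad), y along the hinge and the row of breakers, z up. The breaker's grey body (62 mm wide in y, 116 mm long in x) has its top 10 mm above this point; slot cheeks and round lever hub reach 13 mm above it.
- spare_lever (a joint): like lever of the breaker that is off on purpose: leans towards the robot; same values (0 = off, 1.2 = on). Not to be moved. The three breakers stand in one row along y on the fixed grey power box (174 mm in x, 274 mm in y, cover 55 mm above the bench), 80 mm from lever to lever, in any order.
- live_lever (a joint): like lever of the breaker that is on: leans away from the robot; same values (0 = off, 1.2 = on). Not to be moved.

How it is judged (in metres and radians):
On the way, in this order (a step that is already met when the one before it is completed fails the run):
1. the tripped lever is pushed fully off (value of joint tripped_lever below 0.15 rad), for 0.1 s.
2. the same lever is thrown fully on (value of joint tripped_lever above 1.05 rad), for 0.1 s.
At the end, for the whole second after the job is handed in: the tripped breaker's lever, having first been fully off (within 0.15 rad of that stop), is fully on (within 0.15 rad of that stop); of the other two, the off lever is still off and the on lever still on (each within 0.2 rad of its stop) (value of joint tripped_lever above 1.05 rad and value of joint spare_lever below 0.2 rad and value of joint live_lever above 1 rad); the robot touches nothing.
It fails at once if one of the other two levers is moved more than 0.2 rad off its stop (value of joint spare_lever above 0.2 rad or value of joint live_lever below 1 rad).
It also fails if it takes over 32 s, if anything falls off the work surface, if the arm or the gripper's body presses on something with over 40 N, if the wrist force passes 120 N, or if a joint passes its speed limit or range.

## Working session

There is one attempt and no reset: what is moved stays moved. The work goes in short steps, Python scripts to look and compute and a shell command to move; the robot and the scene stay as the last step left them, time stands still between calls to the robot, and variables do not carry over. Pictures are saved under pics/ and viewed, at most 10 in all, crops included, and the job is handed in when it is done.

```bash
mkdir -p pics; cat > h.py <<'E'
import numpy as np,cv2
from scipy.spatial.transform import Rotation as R
from plant import manip,viewer
def K(c):
    f=c["img"].shape[0]/2/np.tan(np.radians(c["fov_y"])/2)
    return np.array([[f,0,c["cx"]],[0,f,c["cy"]],[0,0,1]])
def rot(c):
    o=np.array(c["orientation"],float)
    return o if o.shape==(3,3) else R.from_rotvec(o).as_matrix()
def toz(c,p,z):
    u=cv2.undistortPoints(np.array([[p]],float),K(c),np.array(c["dist_coeffs"],float))[0,0]
    d=rot(c)@np.array([u[0],u[1],1]);e=np.array(c["eye"],float)
    return e+d*(z-e[2])/d[2]
def ray(c,p):
    a=toz(c,p,0);e=np.array(c["eye"],float);return e,(a-e)/np.linalg.norm(a-e)
def proj(c,P):
    M=rot(c).T;t=-M@np.array(c["eye"],float)
    return cv2.projectPoints(np.array(P,float).reshape(-1,1,3),cv2.Rodrigues(M)[0],t,K(c),np.array(c["dist_coeffs"],float))[0][:,0]
E
python3 - <<'E'
from h import *
print(manip.tips_ahead, manip.observe())
for n in("top","scene"):
    c=viewer.capture(n);cv2.imwrite(f"pics/{n}0.png",c["img"]);print(n,c["eye"],c["orientation"],c["fov_y"])
    for q in("tripped_pivot",):
        for m in viewer.mark_of(q,n):print(q,m,toz(c,m["centre"],63))
    for q in("tripped_lever","spare_lever","live_lever"):
        for m in viewer.masks_of(q,n):print(q,m["score"],m["centre"],m["pixels"].sum(),toz(c,m["centre"],95))
E
```

```text
14.0 {'clock': 0.0, 'joint_pos': array([-1.42840851e+00,  1.31145715e-01,  1.48930488e+00, -1.44806252e-05,
        1.52303894e+00, -8.54084970e-02]), 'joint_vel': array([-0.00021417,  0.00012163,  0.00018608, -0.00048764, -0.00022831,
       -0.00043242]), 'joint_efforts': array([ 8.94712120e-04, -5.69396532e+01, -5.00550306e+01, -2.78119542e-04,
        1.48627523e-02,  7.03595219e-06]), 'eef_pos': array([ 135.42693732, -583.91536067,  224.13964563]), 'ee_rot': array([-3.11935353e+00, -3.56834112e-01,  1.07521400e-04]), 'ft_force': array([-0.05771226, -0.88660975,  0.12461313]), 'ft_torque': array([-0.06956565,  0.07925942, -0.04011277]), 'gripper_force': 0.0, 'width': 85.2395450794994}
top [546.45289399 -16.29262405 935.62019185] [-2.22501921  2.1835979  -0.0532447 ] 42.586594384275465
tripped_pivot {'centre': [230.6, 195.7], 'score': 0.93} [568.25538066   5.7781592   63.        ]
tripped_lever 0.57 [229.6, 198.3] 90 [562.98695555   6.58672085  95.        ]
spare_lever 0.68 [323.5, 204.7] 271 [ 555.00744792 -154.26210403   95.        ]
live_lever 0.68 [274.6, 187.7] 299 [582.54322834 -69.93040364  95.        ]
scene [ 193.23963211 -627.58028666  523.59293333] [-2.0605658   0.57141237 -0.34872421] 56.59015199439288
tripped_pivot {'centre': [242.9, 189.3], 'score': 0.69} [563.76927354  17.96604799  63.        ]
tripped_lever 0.52 [247.5, 181.8] 114 [564.21396334  -3.0446114   95.        ]
live_lever 0.56 [271.8, 196.5] 144 [578.52443579 -84.96187118  95.        ]
```

```bash
python3 - <<'E'
import cv2
a=cv2.imread("pics/top0.png")[100:300,130:430];cv2.imwrite("pics/topc.png",cv2.resize(a,None,fx=2.6,fy=2.6,interpolation=2))
a=cv2.imread("pics/scene0.png")[100:300,130:430];cv2.imwrite("pics/scc.png",cv2.resize(a,None,fx=2.6,fy=2.6,interpolation=2))
E
```

```text
(no output)
```

View pics/topc.png

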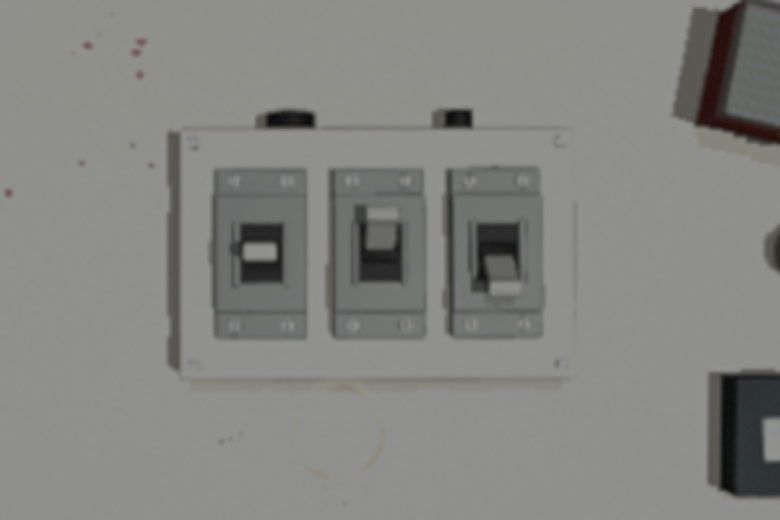

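View pics/scc.png

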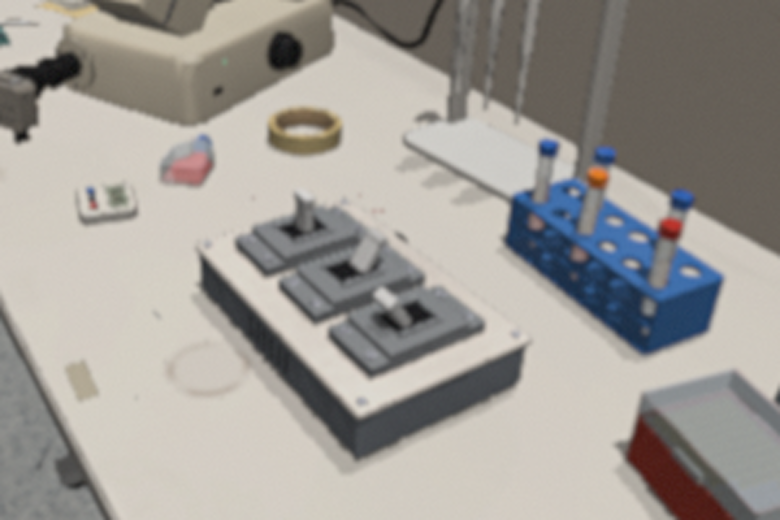

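The top view shows the tripped lever on the left breaker (full-image pixel ≈ (230,197)), standing upright. The live lever is in the middle leaning away, and the spare is on the right leaning towards the robot. The scene view agrees. Next I'll get the box yaw and a refined pivot.

```bash
python3 - <<'E'
from h import *
c=viewer.capture("top")
f=lambda p,z:toz(c,(p[0]/2.6+130-.3,p[1]/2.6+100-.3),z)
b=[f(p,55) for p in((180,128),(568,128),(572,378),(182,380))]
print(np.round(b,1)); 
for i,j in((1,0),(2,3),(3,0),(2,1)):
    d=b[j]-b[i];print(np.linalg.norm(d),d[:2]/np.linalg.norm(d))
B=[f(p,73) for p in((214,170),(306,168),(306,338),(214,338))];print(np.round(B,1),np.mean(B,0))
print("box ctr",np.mean(b,0))
d=f((260,253),63);e=f((495,253),63);print(d,e)
s=manip.observe();Rm=R.from_rotvec(s["ee_rot"]).as_matrix();print(np.round(Rm,3))
for P in([568,6,300],):print("tool shift cm",Rm.T@(np.array(P)-s["eef_pos"])/10)
E
```

```text
[[ 651.4   64.6   55. ]
 [ 656.9 -204.5   55. ]
 [ 483.8 -209.2   55. ]
 [ 477.9   59.3   55. ]]
269.1741577634482 [-0.020483   0.9997902]
268.6399424291304 [-0.02177714  0.99976285]
173.52725557264918 [0.99954618 0.03012363]
173.17519469587432 [0.99963386 0.02705826]
[[621.2  39.3  73. ]
 [623.7 -22.9  73. ]
 [509.1 -25.   73. ]
 [508.   36.9  73. ]] [565.47856103   7.06713174  73.        ]
box ctr [567.50290343 -72.4648768   55.        ]
[565.90861292   7.32613578  63.        ] [ 568.89475071 -153.22694009   63.        ]
[[ 0.974  0.226 -0.   ]
 [ 0.226 -0.974  0.   ]
 [-0.    -0.    -1.   ]]
tool shift cm [ 55.46506317 -47.75837265  -7.48272353]
```

```bash
python3 -m crank '[0,0,-3.7,0, 1.5,-1.3,-3.7,0, 3.4,-2.9,0,0, 3.4,-2.9,0,0, 3.4,-2.9,0,0, 3.4,-2.9,0,0, 3.4,-2.9,0,0, 3.4,-2.9,0,0]' 3.6 30; python3 -m crank '[3.4,-2.9,0,0, 3.4,-2.9,0,0, 3.4,-2.9,0,0, 3.4,-2.9,0,0, 3.4,-2.9,0,0, 3.4,-2.9,0,0, 3.4,-2.9,0,0, 3.4,-2.9,0,0]'; python3 -m crank '[0,0,0,-0.14, 0,0,0,-0.14, 0,0,0,-0.14, 0,0,0,-0.14, 0,0,0,-0.14, 0,0,0,-0.14, 0,0,0,-0.14, 0,0,0,-0.14]'
cat > rel.py <<'E'
from h import *
s=manip.observe();Rm=R.from_rotvec(s["ee_rot"]).as_matrix()
print(np.round(Rm,3),s["eef_pos"],s["width"],s["clock"],s["joint_pos"].round(2))
print("yaw err",np.arctan2(Rm[1,0],Rm[0,0])-1.595,"to pivot xy,z=150 (cm tool)",Rm.T@(np.array([566,7.3,150])-s["eef_pos"])/10)
E
python3 rel.py
```

```text
clock: 1.35
eef_pos: [307.4, -351.4, 299.4]
ee_rot: [3.121, 0.356, 0.001]
ft_force: [1.4, -0.3, 0.1]
width: 36.2
gripper_force: 0.0
clock: 2.15
eef_pos: [520.1, -63.7, 299.5]
ee_rot: [3.121, 0.357, 0.001]
ft_force: [0.3, -0.9, -0.0]
width: 35.9
gripper_force: 0.0
clock: 2.95
eef_pos: [519.2, -65.4, 299.3]
ee_rot: [2.449, 1.968, 0.0]
ft_force: [0.4, -0.2, 0.7]
width: 36.0
gripper_force: 0.0
[[ 0.215  0.977  0.   ]
 [ 0.977 -0.215 -0.   ]
 [-0.     0.    -1.   ]] [519.23086239 -65.43644307 299.29845666] 36.01080620345237 2.95 [-0.22 -0.1   1.58 -0.    1.65 -0.01]
yaw err -0.24138919664899894 to pivot xy,z=150 (cm tool) [ 8.11067394  2.99681249 14.93036498]
```

```bash
python3 -m crank '[4.0,1.5,0,0, 4.1,1.5,0,0, 0,0,0,-0.12, 0,0,0,-0.12, 0,0,4,0, 0,0,4,0, 0,0,4,0, 0,0,0,0]'; python3 rel.py; python3 - <<'E'
from h import *
for n in("wrist","scene"):
    c=viewer.capture(n)
    for q,z in(("tripped_pivot",63),):
        for m in viewer.mark_of(q,n):print(n,q,m,toz(c,m["centre"],z))
    for m in viewer.masks_of("tripped_lever",n):print(n,m["score"],m["centre"],m["pixels"].sum(),toz(c,m["centre"],105))
    cv2.imwrite(f"pics/{n}1.png",c["img"])
E
```

```text
clock: 3.75
eef_pos: [562.1, 7.2, 172.4]
ee_rot: [-2.196, -2.234, 0.012]
ft_force: [-1.0, -0.5, -1.0]
width: 36.0
gripper_force: 0.0
[[-0.017  1.    -0.011]
 [ 1.     0.017  0.001]
 [ 0.001 -0.011 -1.   ]] [562.05717511   7.24753889 172.39983984] 36.042053475651635 3.75 [-0.08  0.07  1.65 -0.    1.43 -0.1 ]
yaw err -0.007170665534635079 to pivot xy,z=150 (cm tool) [-0.00379569  0.4197345   2.23535746]
wrist tripped_pivot {'centre': [276.6, 188.8], 'score': 0.67} [571.01948717   4.16164406  63.        ]
wrist 0.92 [273.0, 194.6] 788 [567.18372021  12.79574724 105.        ]
scene tripped_pivot {'centre': [243.8, 189.2], 'score': 0.68} [565.91734008  17.27557989  63.        ]
scene 0.55 [247.3, 179.9] 131 [559.56673195  -9.87819816 105.        ]
```

View pics/wrist1.png

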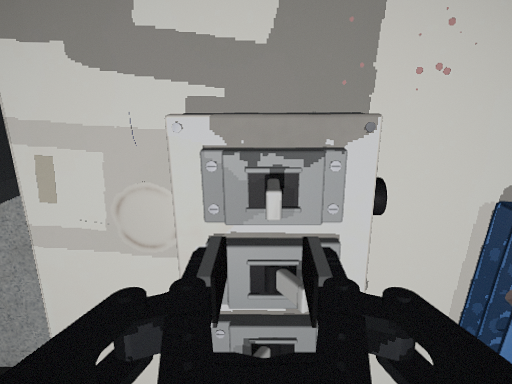

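The wrist view shows the tripped lever upright at about (273,200), with the fingers straddling in the x direction. The lever's x is about 567, which agrees with the top view. Descending now.

```bash
python3 -m crank '[0,0.2,1,0, 0,0,2,0, 0,0,2,0, 0,0,1,0, 0,0,0,0, 0,0,0,0]'; python3 rel.py
```

```text
clock: 4.65
eef_pos: [568.8, 6.9, 119.8]
ee_rot: [2.202, 2.24, 0.001]
ft_force: [0.2, -0.1, 1.0]
width: 36.1
gripper_force: 0.0
[[-0.017  1.     0.001]
 [ 1.     0.017 -0.   ]
 [-0.     0.001 -1.   ]] [568.75045206   6.92747918 119.80127417] 36.07342111843861 4.65 [-0.08  0.12  1.7   0.    1.33 -0.09]
yaw err -0.007194940195976107 to pivot xy,z=150 (cm tool) [ 0.04178177 -0.27271356 -3.02002477]
```

```bash
python3 -m crank '[0,0,1,0, 0,0,0.9,0, 0,0,0,0, 0,-0.8,0,0, 0,-0.8,0,0, 0,-0.6,0,0, 0,0,0,0, 0,0,0,0]'; python3 -m crank '[0,-0.5,0,0, 0,0,0,0, 0,0,0,0]'
```

```text
clock: 5.45
eef_pos: [546.2, 6.6, 100.6]
ee_rot: [2.202, 2.24, 0.0]
ft_force: [-0.1, -0.2, -0.1]
width: 36.1
gripper_force: 0.0
clock: 5.75
eef_pos: [541.3, 6.5, 100.3]
ee_rot: [-2.202, -2.24, 0.0]
ft_force: [1.2, -0.6, 0.7]
width: 36.1
gripper_force: 0.3
```

```bash
python3 -m crank '[0,-0.4,0,0, 0,0,0,0, 0,0,0,0]'; python3 -m crank '[0,-0.3,0,0, 0,0,0,0, 0,0,0,0]'
```

```text
clock: 6.05
eef_pos: [537.2, 6.4, 100.2]
ee_rot: [-2.202, -2.24, 0.0]
ft_force: [0.3, 0.2, -0.1]
width: 36.3
gripper_force: 0.6
clock: 6.35
eef_pos: [534.2, 6.4, 100.2]
ee_rot: [-2.202, -2.24, 0.0]
ft_force: [2.3, 0.1, 0.2]
width: 36.1
gripper_force: 0.7
```

```bash
python3 -m crank '[0,-0.2,0,0, 0,0,0,0, 0,0,0,0]';python3 -m crank '[0,-0.2,0,0, 0,0,0,0, 0,0,0,0]';  python3 - <<'E'
from h import *
c=viewer.capture("wrist");cv2.imwrite("pics/wrist2.png",c["img"]);
a=viewer.capture("scene")["img"][130:250,180:340];cv2.imwrite("pics/m2.png",np.hstack([cv2.resize(c["img"],(400,300)),cv2.resize(a,(400,300))]))
print(np.round(manip.observe()["joint_efforts"],2))
E
```

```text
clock: 6.65
eef_pos: [532.3, 6.4, 100.2]
ee_rot: [-2.202, -2.24, 0.0]
ft_force: [2.1, 0.3, -0.1]
width: 36.0
gripper_force: 0.8
clock: 6.95
eef_pos: [530.2, 6.3, 100.3]
ee_rot: [-2.202, -2.24, 0.0]
ft_force: [0.1, -0.1, 0.8]
width: 36.4
gripper_force: 1.0
[  0.   -47.62 -45.52  -0.     0.06  -0.  ]
```

View pics/m2.png

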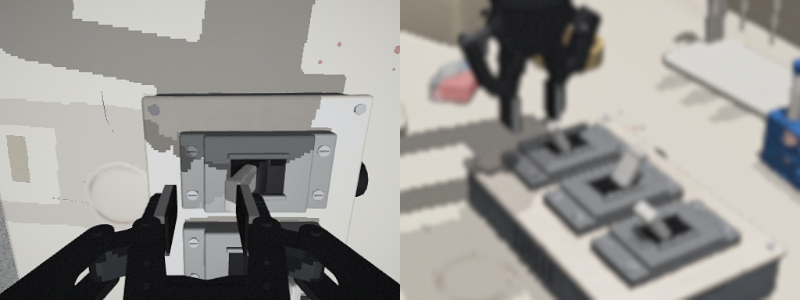

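The lever now leans towards the robot, right beside the +x finger. I can't see stop contact in the force yet, so I'll push further in small steps.

```bash
python3 -m crank '[0,-0.2,0,0, 0,0,0,0, 0,0,0,0]';python3 -m crank '[0,-0.2,0,0, 0,0,0,0, 0,0,0,0]';  python3 - <<'E'
from h import *
for n in("wrist","scene","top"):
    c=viewer.capture(n)
    for m in viewer.masks_of("tripped_lever",n):
        print(n,m["score"],m["centre"],m["pixels"].sum())
        for a in(0,.15,.3,.6):
            t=a-.6;print(a,proj(c,[[566+r*np.sin(t),7.3,63+r*np.cos(t)] for r in(13,30,48)]).round(1).tolist())
    a=c["img"]
    if n=="wrist":w=a[140:300,150:390]
    if n=="scene":s=a[145:235,190:310]
cv2.imwrite("pics/m3.png",np.hstack([cv2.resize(w,(400,267)),cv2.resize(s,(356,267))]))
E
```

```text
clock: 7.35
eef_pos: [528.3, 6.3, 100.2]
ee_rot: [-2.202, -2.24, 0.0]
ft_force: [0.1, -0.1, 1.9]
width: 35.9
gripper_force: 1.1
clock: 7.65
eef_pos: [526.3, 6.2, 100.2]
ee_rot: [-2.202, -2.24, 0.0]
ft_force: [0.6, 0.1, 2.3]
width: 35.7
gripper_force: 1.1
wrist 0.89 [328.5, 229.9] 1857
0 [[320.6, 224.6], [307.0, 234.8], [290.2, 247.4]]
0.15 [[323.8, 225.4], [314.9, 236.7], [303.7, 251.1]]
0.3 [[327.2, 225.9], [323.4, 238.2], [318.5, 254.0]]
0.6 [[334.2, 226.4], [340.9, 239.6], [349.6, 256.7]]
scene 0.39 [240.8, 184.3] 52
0 [[243.3, 188.1], [239.8, 184.1], [236.0, 179.8]]
0.15 [[243.9, 187.6], [241.2, 182.9], [238.3, 177.8]]
0.3 [[244.5, 187.1], [242.7, 181.8], [240.8, 176.1]]
0.6 [[245.9, 186.5], [245.9, 180.4], [246.0, 173.8]]
```

View pics/m3.png

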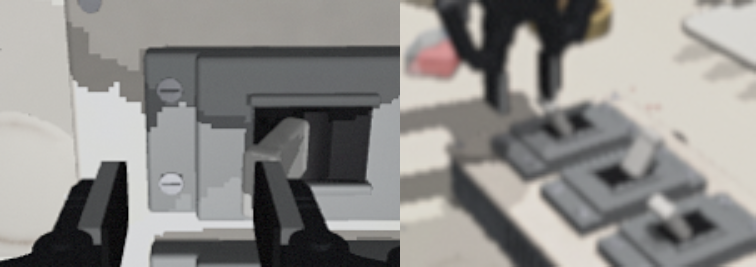

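The lever leans strongly to OFF; its far end corner shows at about (298,232) in the wrist image. I'll compare that with the model corners at several angles.

```bash
python3 - <<'E'
from h import *
c=viewer.capture("wrist")
g=cv2.cvtColor(c["img"],6)
w=cv2.resize(c["img"][205:265,260:360],None,fx=7.5,fy=7.5,interpolation=2)
for a,col in((0,(0,0,255)),(.15,(0,255,0)),(.3,(255,0,0))):
    t=a-.6;u=np.array([np.sin(t),0,np.cos(t)]);v=np.array([np.cos(t),0,-np.sin(t)])
    P=[np.array([566,7.3,63])+48*u+sx*5.5*v+np.array([0,sy*11,0]) for sx,sy in((-1,-1),(1,-1),(1,1),(-1,1))]
    q=((proj(c,P)-[260,205]+.5)*7.5).astype(int);cv2.polylines(w,[q.reshape(-1,1,2)],True,col,1)
q=proj(c,[[manip.observe()["eef_pos"][0]+18,6.2+d,92] for d in(-11,11)]);q=((q-[260,205]+.5)*7.5).astype(int);cv2.line(w,tuple(map(int,q[0])),tuple(map(int,q[1])),(0,255,255),1)
cv2.imwrite("pics/m4.png",w)
E
```

```text
(no output)
```

View pics/m4.png

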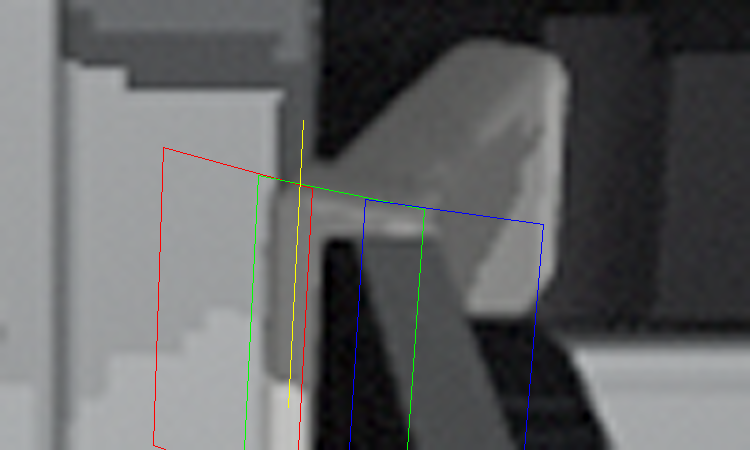

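The lever looks like it is around 0–0.2 rad. The picture is ambiguous because the finger hides the cap, so I'll back off a little and look again, unobstructed.

```bash
python3 -m crank '[0,0.8,0,0, 0,0.7,0,0, 0,0,0,0, 0,0,0,0]';  python3 - <<'E'
from h import *
out=[]
for n,(x0,y0,W,H,s) in(("wrist",(200,170,130,100,4)),("scene",(225,160,68,65,6))):
    c=viewer.capture(n)
    w=cv2.resize(c["img"][y0:y0+H,x0:x0+W],None,fx=s,fy=s,interpolation=2)
    for piv in([566,7.3,63],[569.8,-152.7,63]):
      for a,col in((0,(0,0,255)),(.3,(255,0,0))):
        t=a-.6;u=np.array([np.sin(t),0,np.cos(t)]);v=np.array([np.cos(t),0,-np.sin(t)])
        P=[np.array(piv)+48*u+sx*5.5*v+np.array([0,sy*11,0]) for sx,sy in((-1,-1),(1,-1),(1,1),(-1,1))]
        q=((proj(c,P)-[x0,y0]+.5)*s).astype(int);cv2.polylines(w,[q.reshape(-1,1,2)],True,col,1)
      P=[np.array(piv)+[x,y,10] for x,y in((-58,-31),(58,-31),(58,31),(-58,31))]
      q=((proj(c,P)-[x0,y0]+.5)*s).astype(int);cv2.polylines(w,[q.reshape(-1,1,2)],True,(0,255,255),1)
    cv2.imwrite(f"pics/{n}5.png",w);out.append(cv2.resize(w,(400,int(w.shape[0]*400/w.shape[1]))))
h=max(o.shape[0] for o in out)
cv2.imwrite("pics/m5.png",np.hstack([cv2.copyMakeBorder(o,0,h-o.shape[0],0,0,0) for o in out]))
E
```

```text
clock: 8.4
eef_pos: [544.5, 6.5, 103.5]
ee_rot: [2.199, 2.237, 0.007]
ft_force: [-0.3, 1.5, 17.4]
width: 35.9
gripper_force: 8.2
```

View pics/m5.png

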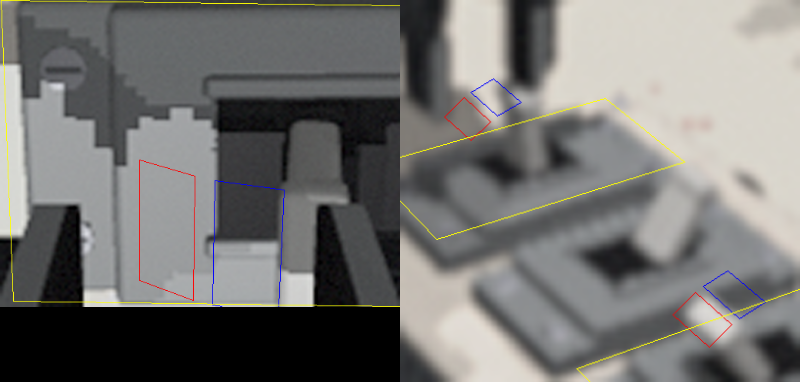

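The finger had ridden over the lever's end, and backing off dragged the lever back to about 0.5 rad (17 N vertical force). So the tips sit higher than I assumed. I'll lift clear, re-centre, go lower and push again.

```bash
python3 -m crank '[0,0,-2,0, 0,0,-2,0, 0,0,-1,0, 0,1,0,0, 0,0.8,0,0, 0,0,0,0, 0,0,0,0]';  python3 - <<'E'
from h import *
out=[]
s0=manip.observe();print(s0["eef_pos"],s0["ft_force"])
for n,(x0,y0,W,H,s) in(("wrist",(200,130,200,150,4)),("scene",(225,150,68,65,6))):
    c=viewer.capture(n)
    for m in viewer.masks_of("tripped_lever",n):print(n,m["score"],m["centre"])
    w=cv2.resize(c["img"][y0:y0+H,x0:x0+W],None,fx=s,fy=s,interpolation=2)
    for piv in([566,7.3,63],):
      for a,col in((.3,(0,0,255)),(.6,(255,0,0))):
        t=a-.6;u=np.array([np.sin(t),0,np.cos(t)]);v=np.array([np.cos(t),0,-np.sin(t)])
        P=[np.array(piv)+48*u+sx*5.5*v+np.array([0,sy*11,0]) for sx,sy in((-1,-1),(1,-1),(1,1),(-1,1))]
        q=((proj(c,P)-[x0,y0]+.5)*s).astype(int);cv2.polylines(w,[q.reshape(-1,1,2)],True,col,1)
    T=s0["eef_pos"]
    for dz,col in((14,(0,255,0)),(4,(0,255,255))):
      for d in(-18,18):
        q=((proj(c,[T+[d,-11,-dz],T+[d,11,-dz]])-[x0,y0]+.5)*s).astype(int);cv2.line(w,tuple(map(int,q[0])),tuple(map(int,q[1])),col,1)
    out.append(cv2.resize(w,(400,int(w.shape[0]*400/w.shape[1]))))
h=max(o.shape[0] for o in out)
cv2.imwrite("pics/m6.png",np.hstack([cv2.copyMakeBorder(o,0,h-o.shape[0],0,0,0) for o in out]))
E
```

```text
clock: 9.2
eef_pos: [558.8, 6.8, 148.7]
ee_rot: [-2.201, -2.239, 0.003]
ft_force: [-0.6, 0.1, 0.1]
width: 36.3
gripper_force: 0.0
[558.84001924   6.84781947 148.66455778] [-0.63271156  0.07602887  0.07605338]
wrist 0.79 [274.8, 207.4]
scene 0.43 [246.4, 183.9]
```

View pics/m6.png

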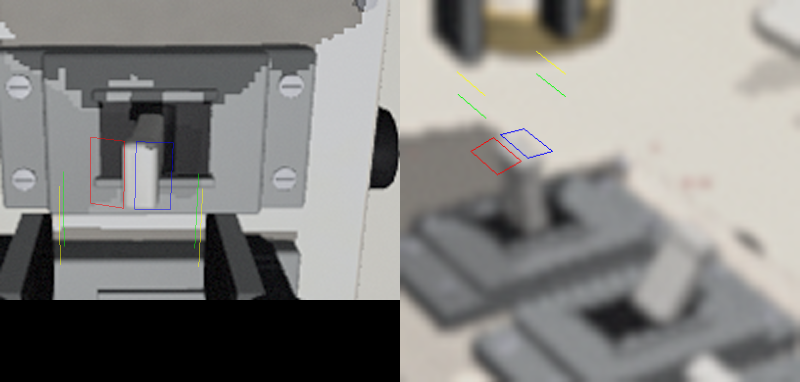

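The lever is upright again (~0.55 rad). Both views place the fingertips well above where I assumed them, about level with the TCP or above it, which explains the override. I'll descend further in steps and watch the force.

```bash
python3 -m crank '[0,0.2,2,0, 0,0,2,0, 0,0,1.6,0, 0,0,0,0, 0,0,0,0]';python3 -m crank '[0,0,0.5,0, 0,0,0,0, 0,0,0,0]'; python3 - <<'E'
from h import *
T=manip.observe()["eef_pos"];c=viewer.capture("scene");w=c["img"]
x0,y0,s=225,150,6
w=cv2.resize(w[y0:y0+65,x0:x0+68],None,fx=s,fy=s,interpolation=2)
for dz,col in((14,(0,255,0)),(4,(0,255,255)),(-6,(0,0,255))):
  for d in(-25,25):
    q=((proj(c,[T+[d,-11,-dz],T+[d,11,-dz]])-[x0,y0]+.5)*s).astype(int);cv2.line(w,tuple(map(int,q[0])),tuple(map(int,q[1])),col,1)
cv2.imwrite("pics/m7.png",w)
E
```

```text
clock: 9.9
eef_pos: [561.1, 6.9, 94.1]
ee_rot: [-2.202, -2.24, 0.001]
ft_force: [0.9, -0.6, -0.3]
width: 36.2
gripper_force: 0.0
clock: 10.2
eef_pos: [561.7, 6.8, 89.7]
ee_rot: [2.202, 2.24, 0.001]
ft_force: [-0.8, -0.1, 0.4]
width: 35.8
gripper_force: 0.0
```

View pics/m7.png

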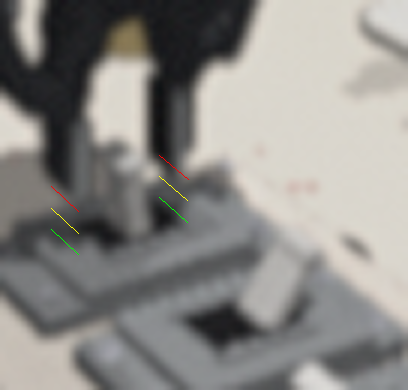

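The fingers straddle the upright lever at about (125,165) in the crop. The tips are roughly level with the TCP (z≈90), so I'll lower about 7 mm more and then push off.

```bash
python3 -m crank '[0,0,0.4,0, 0,0,0,0]';python3 -m crank '[0,0,0.3,0, 0,0,0,0, 0,0,0,0]';python3 -m crank '[0,-0.7,0,0, 0,-0.7,0,0, 0,-0.4,0,0, 0,0,0,0, 0,0,0,0]';python3 -m crank '[0,-0.4,0,0, 0,0,0,0, 0,0,0,0]'
```

```text
clock: 10.45
eef_pos: [561.1, 6.9, 84.7]
ee_rot: [-2.202, -2.24, 0.0]
ft_force: [0.3, -0.7, -0.7]
width: 35.9
gripper_force: 0.0
clock: 10.75
eef_pos: [561.3, 6.8, 82.0]
ee_rot: [-2.202, -2.24, 0.0]
ft_force: [-0.3, -0.2, 0.6]
width: 35.9
gripper_force: 0.0
clock: 11.25
eef_pos: [543.3, 6.5, 82.5]
ee_rot: [2.202, 2.24, 0.0]
ft_force: [2.3, 0.2, 1.1]
width: 36.1
gripper_force: 0.8
clock: 11.55
eef_pos: [539.5, 6.4, 82.4]
ee_rot: [2.202, 2.24, 0.0]
ft_force: [2.6, -1.0, 0.6]
width: 35.8
gripper_force: 1.5
```

```bash
python3 -m crank '[0,-0.3,0,0, 0,0,0,0, 0,0,0,0]';python3 -m crank '[0,-0.2,0,0, 0,0,0,0]';python3 -m crank '[0,-0.2,0,0, 0,0,0,0]'
```

```text
clock: 11.85
eef_pos: [536.7, 6.4, 82.4]
ee_rot: [2.202, 2.24, 0.001]
ft_force: [4.9, -0.1, -0.1]
width: 36.2
gripper_force: 2.1
clock: 12.05
eef_pos: [536.0, 6.3, 83.2]
ee_rot: [2.201, 2.238, 0.004]
ft_force: [8.8, 0.1, 0.3]
width: 36.1
gripper_force: 3.6
clock: 12.25
eef_pos: [535.2, 6.3, 83.9]
ee_rot: [2.199, 2.237, 0.007]
ft_force: [13.0, 0.1, 0.7]
width: 36.0
gripper_force: 5.1
```

```bash
python3 -m crank '[0,-0.1,0,0, 0,0,0,0, 0,0,0,0]'; cat > ang.py <<'E'
from h import *
# compare mask outline with model cap, wrist & scene & top
for n in("wrist","scene","top"):
    c=viewer.capture(n)
    for m in viewer.masks_of("tripped_lever",n)[:1]:
        y,x=np.nonzero(m["pixels"]);print(n,m["score"],m["centre"],x.size,"x",np.percentile(x,[1,50,99]),"y",np.percentile(y,[1,50,99]))
    for a in(0,.15,.3,.9,1.05,1.2):
        t=a-.6;u=np.array([np.sin(t),0,np.cos(t)]);v=np.array([np.cos(t),0,-np.sin(t)])
        P=[np.array([566,7.3,63])+48*u+sx*5.5*v+np.array([0,sy*11,0]) for sx,sy in((-1,-1),(1,-1),(1,1),(-1,1))]
        q=proj(c,P);print(a,"cap x",q[:,0].min().round(),q[:,0].max().round(),"y",q[:,1].min().round(),q[:,1].max().round())
E
python3 ang.py
```

```text
clock: 12.55
eef_pos: [534.9, 6.2, 84.2]
ee_rot: [2.199, 2.236, 0.008]
ft_force: [14.3, 0.1, -0.0]
width: 35.8
gripper_force: 5.8
0 cap x 264.0 286.0 y 238.0 289.0
0.15 cap x 277.0 302.0 y 243.0 294.0
0.3 cap x 291.0 320.0 y 247.0 296.0
0.9 cap x 357.0 385.0 y 248.0 297.0
1.05 cap x 372.0 397.0 y 244.0 294.0
1.2 cap x 385.0 406.0 y 240.0 291.0
0 cap x 232.0 240.0 y 176.0 183.0
0.15 cap x 234.0 242.0 y 174.0 181.0
0.3 cap x 237.0 245.0 y 173.0 179.0
0.9 cap x 247.0 255.0 y 171.0 175.0
1.05 cap x 249.0 258.0 y 171.0 176.0
1.2 cap x 252.0 260.0 y 172.0 177.0
0 cap x 222.0 235.0 y 210.0 215.0
0.15 cap x 222.0 235.0 y 206.0 212.0
0.3 cap x 222.0 235.0 y 202.0 208.0
0.9 cap x 223.0 236.0 y 185.0 191.0
1.05 cap x 223.0 236.0 y 181.0 187.0
1.2 cap x 223.0 236.0 y 178.0 183.0
```

```bash
python3 -m crank '[0,0.6,0,0, 0,0.4,0,0, 0,0,0,0]'; python3 ang.py; python3 - <<'E'
from h import *
c=viewer.capture("wrist")
x0,y0,s=220,190,5
w=cv2.resize(c["img"][y0:y0+110,x0:x0+150],None,fx=s,fy=s,interpolation=2)
for a,col in((0,(0,0,255)),(.15,(0,255,0)),(.3,(255,0,0))):
    t=a-.6;u=np.array([np.sin(t),0,np.cos(t)]);v=np.array([np.cos(t),0,-np.sin(t)])
    P=[np.array([566,7.3,63])+48*u+sx*5.5*v+np.array([0,sy*11,0]) for sx,sy in((-1,-1),(1,-1),(1,1),(-1,1))]
    q=((proj(c,P)-[x0,y0]+.5)*s).astype(int);cv2.polylines(w,[q.reshape(-1,1,2)],True,col,1)
cv2.imwrite("pics/m8.png",w)
E
```

```text
clock: 13.15
eef_pos: [540.7, 6.5, 81.4]
ee_rot: [-2.201, -2.239, 0.002]
ft_force: [0.4, 0.3, 0.7]
width: 36.0
gripper_force: 0.0
wrist 0.73 [283.1, 252.0] 2967 x [257. 285. 330.] y [219. 251. 290.]
0 cap x 250.0 272.0 y 241.0 294.0
0.15 cap x 263.0 288.0 y 246.0 298.0
0.3 cap x 278.0 306.0 y 250.0 301.0
0.9 cap x 345.0 373.0 y 252.0 302.0
1.05 cap x 360.0 386.0 y 248.0 299.0
1.2 cap x 374.0 396.0 y 244.0 296.0
scene 0.43 [241.8, 186.7] 104 x [235. 242. 250.] y [179.   185.   190.97]
0 cap x 232.0 240.0 y 176.0 183.0
0.15 cap x 234.0 242.0 y 174.0 181.0
0.3 cap x 237.0 245.0 y 173.0 179.0
0.9 cap x 247.0 255.0 y 171.0 175.0
1.05 cap x 249.0 258.0 y 171.0 176.0
1.2 cap x 252.0 260.0 y 172.0 177.0
0 cap x 222.0 235.0 y 210.0 215.0
0.15 cap x 222.0 235.0 y 206.0 212.0
0.3 cap x 222.0 235.0 y 202.0 208.0
0.9 cap x 223.0 236.0 y 185.0 191.0
1.05 cap x 223.0 236.0 y 181.0 187.0
1.2 cap x 223.0 236.0 y 178.0 183.0
```

View pics/m8.png

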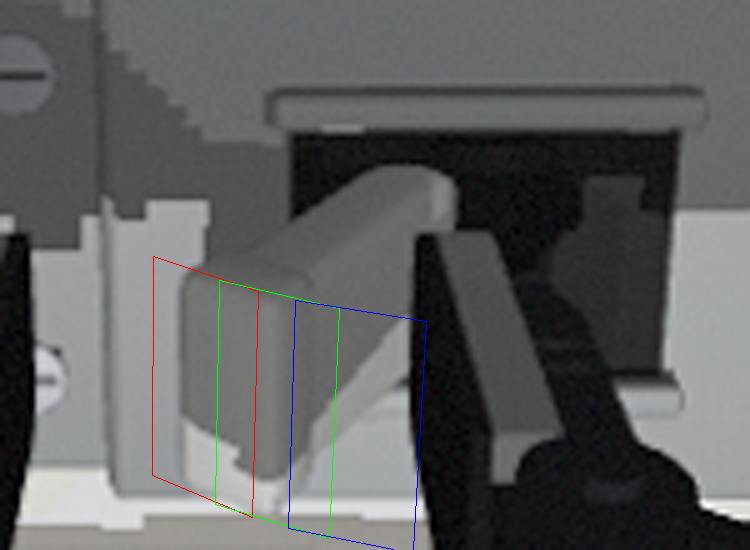

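The lever cap spans x≈183–285 in the crop, between the 0 and 0.15 outlines and closer to 0, within the calibration error. Together with the clear force ramp at the stop (14 N against 3 N friction), that means it is fully off. Now throwing it on.

```bash
python3 -m crank '[0,0.8,0,0, 0,0.8,0,0, 0,0.8,0,0, 0,0.8,0,0, 0,0.8,0,0, 0,0.6,0,0, 0,0,0,0, 0,0,0,0]';python3 -m crank '[0,0.4,0,0, 0,0,0,0, 0,0,0,0]'; python3 -m crank '[0,0.2,0,0, 0,0,0,0]'
```

```text
clock: 14.3
eef_pos: [587.9, 7.3, 82.1]
ee_rot: [2.202, 2.24, 0.001]
ft_force: [-0.3, 0.3, 0.5]
width: 35.8
gripper_force: 0.0
clock: 14.6
eef_pos: [590.9, 7.4, 81.7]
ee_rot: [-2.202, -2.24, 0.001]
ft_force: [-1.7, 0.5, -0.9]
width: 36.0
gripper_force: 1.2
clock: 14.8
eef_pos: [592.9, 7.4, 81.7]
ee_rot: [-2.202, -2.24, 0.001]
ft_force: [-4.6, -0.5, -0.3]
width: 35.9
gripper_force: 1.9
```

```bash
python3 -m crank '[0,0.3,0,0, 0,0,0,0]';python3 -m crank '[0,0.2,0,0, 0,0,0,0]'; python3 -m crank '[0,0.2,0,0, 0,0,0,0]'; python3 -m crank '[0,0.1,0,0, 0,0,0,0, 0,0,0,0]'
```

```text
clock: 15.0
eef_pos: [596.3, 7.4, 82.0]
ee_rot: [-2.202, -2.24, 0.0]
ft_force: [-3.7, 0.8, -0.5]
width: 36.0
gripper_force: 1.7
clock: 15.2
eef_pos: [598.5, 7.5, 82.3]
ee_rot: [2.202, 2.24, 0.0]
ft_force: [-3.5, -0.1, 0.0]
width: 36.2
gripper_force: 1.6
clock: 15.4
eef_pos: [599.3, 7.5, 81.9]
ee_rot: [-2.201, -2.239, 0.003]
ft_force: [-9.7, -0.3, 2.2]
width: 36.1
gripper_force: 4.5
clock: 15.7
eef_pos: [599.5, 7.5, 81.8]
ee_rot: [-2.2, -2.238, 0.005]
ft_force: [-13.1, 0.8, 5.5]
width: 36.1
gripper_force: 6.6
```

Stop contact again (the off and on stops are symmetric about x≈567.6, matching the pivot). Backing off and lifting clear.

```bash
python3 -m crank '[0,-0.5,0,0, 0,-0.5,0,0, 0,0,0,0, 0,0,0,0]';python3 -m crank '[0,0,-1,0, 0,0,-2,0, 0,0,-3,0, 0,0,-4,0, 0,0,-4,0, 0,0,-3,0, 0,0,0,0, 0,0,0,0]'; python3 ang.py; python3 - <<'E'
from h import *
for n in("top","scene"):
    c=viewer.capture(n)
    for q in("tripped_lever","spare_lever","live_lever"):
        for m in viewer.masks_of(q,n):print(n,q,m["score"],m["centre"])
E
```

```text
clock: 16.1
eef_pos: [592.0, 7.3, 82.8]
ee_rot: [2.202, 2.239, 0.002]
ft_force: [0.6, -0.3, -0.4]
width: 35.8
gripper_force: 0.0
clock: 16.9
eef_pos: [592.3, 7.3, 254.0]
ee_rot: [2.201, 2.239, 0.003]
ft_force: [0.1, -0.5, -0.5]
width: 36.1
gripper_force: 0.0
wrist 0.61 [250.0, 168.4] 841 x [233. 251. 270.] y [153.4 168.  182. ]
0 cap x 202.0 212.0 y 159.0 184.0
0.15 cap x 208.0 218.0 y 160.0 185.0
0.3 cap x 214.0 226.0 y 161.0 185.0
0.9 cap x 245.0 256.0 y 162.0 185.0
1.05 cap x 252.0 263.0 y 161.0 185.0
1.2 cap x 260.0 270.0 y 160.0 184.0
scene 0.5 [253.5, 182.5] 152 x [243.51 252.   258.49] y [174. 183. 190.]
0 cap x 232.0 240.0 y 176.0 183.0
0.15 cap x 234.0 242.0 y 174.0 181.0
0.3 cap x 237.0 245.0 y 173.0 179.0
0.9 cap x 247.0 255.0 y 171.0 175.0
1.05 cap x 249.0 258.0 y 171.0 176.0
1.2 cap x 252.0 260.0 y 172.0 177.0
0 cap x 222.0 235.0 y 210.0 215.0
0.15 cap x 222.0 235.0 y 206.0 212.0
0.3 cap x 222.0 235.0 y 202.0 208.0
0.9 cap x 223.0 236.0 y 185.0 191.0
1.05 cap x 223.0 236.0 y 181.0 187.0
1.2 cap x 223.0 236.0 y 178.0 183.0
top spare_lever 0.63 [240.0, 220.1]
top spare_lever 0.53 [322.5, 203.3]
scene live_lever 0.47 [269.5, 199.1]
```

The wrist mask's right edge is at 270, which matches the model at 1.2 rad (fully on). Nothing touches the robot, so I'm handing in.

```bash
python3 -c "
from plant import manip
print(manip.hand_in())"
```

```text
the job is handed in; nothing more can be done
None
```

I pushed the tripped breaker fully off and then threw it fully on, meeting the stop both ways, without going near the other two levers, and handed the job in at about 17 s; no verdict came back. My first push rode over the lever's end, so I redid it lower.

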